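Break down a mixed delivery into the colour-coded order trays

ROBOT

A 7-joint arm with a two-finger parallel gripper is mounted at the origin on the work surface. World frame = base frame: x ahead of the robot, y to its left, z up, the work surface at z = 0. Lengths are in m, angles in rad, forces in N, time in s.
With the tool pointing down it reaches from about 0.4 to 0.85 m from the base axis. Payload 4.5 kg.
Tool frame: the origin (TCP) lies at the very end of the fingers, on their centre line; the grasp point (between the pads) lies 19 mm behind it (grip_point_offset is the distance from the TCP to the grasp point, in m); z points along the fingers, y is the line along which they close (so a half turn about z gives the same grasp; the last joint's range is limited). The gripper opens to 88 mm and grips with 3 to 60 N. Pads are 18 mm wide; open, the fingers measure 123 mm over their backs; the gripper's body (75 mm by 187 mm) begins 45 mm behind the grasp point.
Start: joints at [1.331, 0.689, -0.195, 1.565, 0.157, 0.902, -0.215], TCP at [0.169, -0.602, 0.239] pointing down, gripper open.
Joint ranges: [-3.01, 3.01], [-0.46, 2.08], [-1.47, 1.51], [0.13, 2.56], [-1, 4.14], [0.04, 2.09], [-2.66, 2.66]. Speed limits (rad/s): [2.57, 2.57, 3.14, 3.14, 3.14, 3.14, 3.14].

INTERFACE

Orientations are given as a unit quaternion [x, y, z, w].
In Python, from plant import get_state, snapshot, camera_params, finish_job, grip_point_offset gives the robot as it stands.
- The arm moves only by the tool drive_effector, called after "Call:" as name(argument=value, ...) on one line, values as JSON. Schema: {"type":"object","properties":{"ticks":{"type":"array","items":{"type":"array","prefixItems":[{"type":"number"},{"type":"array","items":{"type":"number"},"minItems":3,"maxItems":3},{"type":"array","items":{"type":"number"},"minItems":3,"maxItems":3}],"minItems":3,"maxItems":3},"minItems":1,"maxItems":10},"clamp_n":{"type":"number"},"only":{"type":"string"},"quiet":{"type":"boolean"},"lines":{"type":"string"}},"required":["ticks"],"additionalProperties":false}. ticks is a list of rows, 1 to 10 of them, each written [opening, [dx, dy, dz], [rx, ry, rz]]: the opening from 0.0 (shut) to 1.0 (fully open), then dx, dy, dz in shares of 0.5 m (1.0 is 0.5 m), then a rotation vector rx, ry, rz in normalised numbers (1 is pi/2 rad); each row is the pose to reach, as a shift and turn from the pose commanded when the call began, along the tool's axes at that moment; what a row does not reach only later rows make up. A row lasts 1/10 s, in which the tool goes at most 0.05 m and 0.15 rad, less where a joint would pass 70% of its speed; a pose out of reach is approached as far as the arm can. The fingers move at their own pace and stop on an object; clamp_n is the grip in N (left out, the last holds). Time passes only in rows, so rows that do not move let the fingers close. The tool returns the time, the measured TCP pose, the force, the opening and the grip force at its end. only (a regular expression) keeps the lines of the reply that match it, lines (a string "A,B") keeps lines A to B, and quiet returns only ok. A shift or turn number past 1, either way, is cut back to 1. Input that does not fit is refused with a message, and nothing moves.
- get_state(): the state, without advancing time (a new reading comes with each control period).
- snapshot(name): name is "scene" or "top" or "wrist"; returns (picture, depth): 384x512x3 uint8, red, green, blue; 384x512 float32, m along the optical axis (not along the pixel's ray), 0 where there is no reading.
- camera_params(name): a dict with "fx", "fy", "cx", "cy" (pixels), "rvec" (rotation vector, rad) and "tvec" (3), from world to camera coordinates, as OpenCV has them. Camera axes: x right, y down, z forward; pixel columns grow to the right and rows downward; lengths in m; the calibration is good to about 2 mm. A picture is of the moment at which its call begins: read the wrist's pose just before it. camera_params takes no time and is no camera call; for the wrist camera it gives the pose at the moment of the call.
- finish_job(): hands the job in; it is judged then, once.
The state is a dict: "clock": time; "q": joint angles; "qd": joint speeds; "joint_torque": joint torques, N m; "tool_pos": TCP position; "eef_rot": TCP orientation; "contact_force": force on the tool from outside, world axes, zero at the start; "moment": the same for the moment, N m; "opening": opening from 0.0 (shut) to 1.0 (fully open); "finger_force": force on a finger pad.
Only numpy, scipy, OpenCV 4.12 (cv2) and the standard library are available. Lean on these libraries where they do the work, as an engineer would, in place of code of your own. Each camera call takes 0.05 s, during which the arm holds its last target. There are 200 camera calls.

TASK

Unstack the four cartons of the mixed delivery and put each one in the tray of the same colour as its band, standing upright as it does now and fully down on the tray's floor between its walls. Handle the cartons gently, without dropping or tipping any, and leave the tape roll and the cutter where they lie.

Things in the scene. Friction and masses are not known exactly. Their poses are not given: they have to be found in the camera images.
- blue_carton: Large sealed brown cardboard carton with a 42 mm wide blue band printed round its middle; 140 long (its x) x 54 wide (its y) x 64 high mm, about 0.30 kg. Starts in the stack's lower layer, on a 5 mm sheet of cardboard, about 40 mm beside the red-banded one, under two small cartons laid crosswise. Origin at the centre of its underside, z up.
- red_carton: Large sealed brown cardboard carton with a 42 mm wide red band printed round its middle; 140 long (its x) x 54 wide (its y) x 64 high mm, about 0.30 kg. Starts in the stack's lower layer, on a 5 mm sheet of cardboard, about 40 mm beside the blue-banded one, under two small cartons laid crosswise. Origin at the centre of its underside, z up.
- yellow_carton: Small sealed brown cardboard carton with a 42 mm wide yellow band printed round its middle; 130 long (its x) x 50 wide (its y) x 56 high mm, about 0.20 kg. Starts in the stack's upper layer, lying crosswise over both large cartons (its underside 69 mm above the table), about 40 mm beside the white-banded one. Origin at the centre of its underside, z up.
- white_carton: Small sealed brown cardboard carton with a 42 mm wide white band printed round its middle; 130 long (its x) x 50 wide (its y) x 56 high mm, about 0.20 kg. Starts in the stack's upper layer, lying crosswise over both large cartons (its underside 69 mm above the table), about 40 mm beside the yellow-banded one. Origin at the centre of its underside, z up.
- blue_tray: Shallow open blue plastic tray for the blue-banded carton, fixed to the table; inside 160 long (its x) x 74 wide (its y) mm, walls 4 mm thick, the rim 18 mm above the table, floor 4 mm thick. Origin at the centre of its underside, on the table, z up.
- red_tray: Shallow open red plastic tray for the red-banded carton, fixed to the table; inside 160 long (its x) x 74 wide (its y) mm, walls 4 mm thick, the rim 18 mm above the table, floor 4 mm thick. Origin at the centre of its underside, on the table, z up.
- yellow_tray: Shallow open yellow plastic tray for the yellow-banded carton, fixed to the table; inside 150 long (its x) x 70 wide (its y) mm, walls 4 mm thick, the rim 18 mm above the table, floor 4 mm thick. Origin at the centre of its underside, on the table, z up.
- white_tray: Shallow open white plastic tray for the white-banded carton, fixed to the table; inside 150 long (its x) x 70 wide (its y) mm, walls 4 mm thick, the rim 18 mm above the table, floor 4 mm thick. Origin at the centre of its underside, on the table, z up.
- tape_roll: Bystander: loose roll of brown packing tape lying flat, outer diameter 108 mm, 48 mm high. Origin at the centre of its underside.
- cutter: Bystander: loose orange box cutter with a black slider lying flat, 165 mm long (its x), 26 mm wide, 20 mm high. Origin on the underside of its handle, at mid length.
Mind the look-alikes: they are no part of the job. Of the things that look like the white_tray, the smaller one is meant. Of the things that look like the yellow_tray, the smaller one is meant.

How it is judged:
By the outcome, as a careful person would: the job done as asked, in the order asked, and still so for the second after the job is handed in, with the robot touching nothing.
It also fails if it takes over 125 s, if anything falls off the work surface, if the arm or the gripper's body presses on something with over 40 N, if the wrist force passes 120 N, or if a joint passes its speed limit or range.

## Working session

There is one attempt and no reset: what is moved stays moved. The work goes in short steps, Python scripts to look and compute and a tool call to move; the robot and the scene stay as the last step left them, time stands still between calls to the robot, and variables do not carry over. Pictures are saved under pics/ and viewed, at most 14 in all, crops included, and the job is handed in when it is done.

```bash
mkdir -p pics; ls; python3 - <<'E'
from plant import *
import cv2
s=get_state();print({k:(s[k] if isinstance(s[k],float) else [round(float(x),3) for x in s[k]]) for k in s if k!='q'})
print(grip_point_offset)
for n in("scene","top"):
    p,d=snapshot(n);cv2.imwrite(f"pics/{n}0.png",cv2.cvtColor(p,cv2.COLOR_RGB2BGR));import numpy as np;np.savez(f"{n}0.npz",p=p,d=d)
    print(camera_params(n))
E
```

```text
pics
{'clock': 0.0, 'qd': [-0.002, 0.002, 0.001, -0.001, -0.001, 0.0, -0.0], 'joint_torque': [0.0, -52.756, -1.267, -15.343, -0.053, 0.007, 0.0], 'tool_pos': [0.169, -0.601, 0.238], 'eef_rot': [0.991, 0.136, -0.0, -0.001], 'contact_force': [-0.228, -0.026, 0.197], 'moment': [-0.045, -0.012, -0.006], 'finger_force': 0.0, 'opening': 1.002404599455198}
0.0187
{'fx': 368.71321080098244, 'fy': 368.71321080098244, 'cx': 255.9344240220917, 'cy': 195.56104164536384, 'rvec': array([ 2.07948376,  1.48393998, -0.50702975]), 'tvec': array([-0.16012325, -0.38175066,  1.75369161])}
{'fx': 463.6416756050749, 'fy': 463.6416756050749, 'cx': 261.30891459999157, 'cy': 192.80399801316898, 'rvec': array([ 2.19260596, -2.13922822,  0.15763927]), 'tvec': array([-0.0711894 ,  0.59842348,  1.40283305])}
```

View pics/scene0.png

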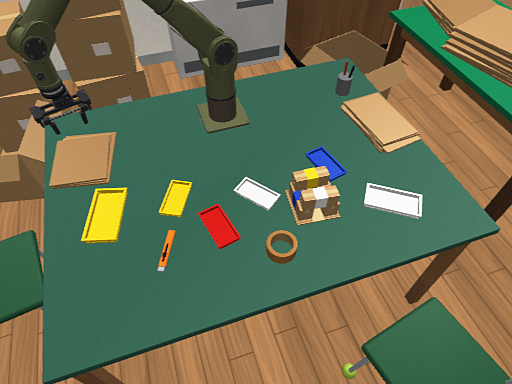

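View pics/top0.png

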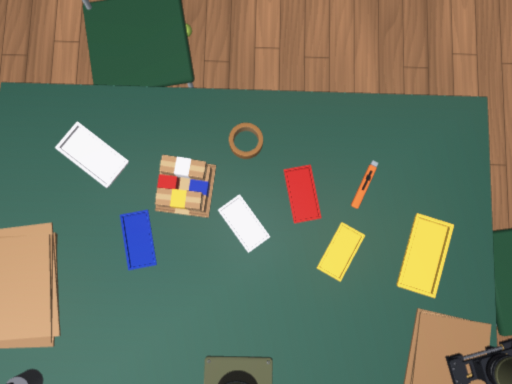

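Scene picture: the stack is at about (315,195). Top picture: the stack is at (185,185), with the white band at (182,166), yellow (178,198), red (167,182) and blue (199,187).
- **White trays:** candidates in the top view are (244,223) and (92,154). (244,223) is the smaller, so it is the one meant.
- **Yellow trays:** candidates are (341,252) and (426,255). (341,252) is the smaller, so it is the one meant.
- **Blue and red trays:** (138,240) and (302,194).
- **Bystanders:** tape roll at (246,140), cutter at (365,185).

Next I measure everything and confirm with an enlarged crop.

```bash
cat > h.py <<'E'
import numpy as np,cv2
from plant import *
from scipy.spatial.transform import Rotation as R
def world(n,d,P=None):
    P=P or camera_params(n);v,u=np.mgrid[:384,:512]
    c=np.stack([(u-P['cx'])/P['fx']*d,(v-P['cy'])/P['fy']*d,d],-1)
    return (c-P['tvec'])@cv2.Rodrigues(P['rvec'])[0]
def rect(xy):
    (c,(w,h),a)=cv2.minAreaRect((xy*1000).astype(np.float32))
    if w<h:w,h,a=h,w,a+90
    return np.round(np.array(c)/1000,4),round(w),round(h),round((a+90)%180-90,1) # long-axis yaw deg
def blobs(mask,W,minpx=40):
    n,l,st,ce=cv2.connectedComponentsWithStats(mask.astype(np.uint8),connectivity=4)
    for i in range(1,n):
        if st[i,4]>=minpx:
            p=W[l==i];print(' px',ce[i].round(),'n',st[i,4],'z',np.median(p[:,2]).round(4),rect(p[:,:2]))
def masks(p):
    h=cv2.cvtColor(p,cv2.COLOR_RGB2HSV).astype(int);H,S,V=h[...,0],h[...,1],h[...,2]
    return dict(red=((H<6)|(H>174))&(S>170)&(V>90),blue=(H>105)&(H<130)&(S>150)&(V>70),yellow=(H>20)&(H<33)&(S>180)&(V>120),white=(S<40)&(V>150))
E
python3 - <<'E'
from h import *
f=np.load('top0.npz');p,d=f['p'],f['d'];W=world('top',d)
ok=(d>0)&(W[...,2]>-.02)&(W[...,0]>.2)
for k,m in masks(p).items():print(k);blobs(m&ok&(W[...,2]<.03),W,100);print(' hi');blobs(m&ok&(W[...,2]>.04),W,20)
for z in(.069,.125):print(z);blobs(ok&(abs(W[...,2]-z)<.012),W)
print('mid');blobs(ok&(W[...,2]>.012)&(W[...,2]<.06),W,60)
print('table',np.median(W[300:340,270:320,2]))
c=p[130:290,90:380];cv2.imwrite('pics/crop1.png',cv2.cvtColor(cv2.resize(c,None,fx=2.7,fy=2.7,interpolation=cv2.INTER_CUBIC),cv2.COLOR_RGB2BGR))
E
```

```text
red
 px [302. 194.] n 1437 z 0.0056 (array([ 0.6044, -0.1854]), 170, 86, 11.9)
 hi
 px [167. 181.] n 219 z 0.0699 (array([0.6233, 0.2311]), 54, 38, 86.3)
blue
 px [138. 240.] n 1630 z 0.0061 (array([0.4475, 0.3248]), 175, 95, 12.1)
 hi
 px [199. 186.] n 185 z 0.0698 (array([0.6106, 0.1347]), 54, 36, 79.2)
yellow
 hi
white
 px [ 92. 154.] n 2350 z 0.0067 (array([0.7141, 0.4869]), 226, 113, 53.9)
 px [244. 223.] n 1513 z 0.0057 (array([ 0.5074, -0.003 ]), 171, 89, 37.2)
 hi
 px [182. 167.] n 292 z 0.1255 (array([0.663 , 0.1803]), 51, 46, -8.3)
0.069
 px [201. 185.] n 355 z 0.0695 (array([0.6107, 0.1365]), 141, 56, -5.7)
 px [167. 181.] n 268 z 0.0701 (array([0.6227, 0.2279]), 66, 48, 78.2)
0.125
 px [182. 166.] n 783 z 0.1255 (array([0.663 , 0.1784]), 131, 51, 82.0)
 px [178. 198.] n 789 z 0.1257 (array([0.5684, 0.1864]), 131, 51, 85.2)
mid
 px [ 90. 153.] n 608 z 0.0229 (array([0.7125, 0.4813]), 215, 108, 54.0)
 px [246. 140.] n 561 z 0.0468 (array([ 0.7682, -0.0029]), 109, 104, 2.4)
 px [364. 185.] n 285 z 0.015 (array([ 0.6415, -0.3848]), 162, 26, -24.3)
 px [303. 193.] n 365 z 0.0182 (array([ 0.6055, -0.1858]), 175, 89, 11.9)
 px [207. 191.] n 81 z 0.0378 (array([0.606 , 0.1105]), 140, 19, -14.3)
 px [244. 223.] n 347 z 0.0184 (array([ 0.5076, -0.0039]), 164, 84, 37.2)
 px [137. 239.] n 393 z 0.0184 (array([0.4488, 0.3217]), 174, 89, 12.1)
 px [427. 255.] n 875 z 0.0258 (array([ 0.4226, -0.5713]), 237, 124, -16.0)
 px [ 29. 274.] n 5508 z 0.0477 (array([0.3381, 0.6408]), 296, 165, 7.0)
 px [349. 246.] n 240 z 0.0184 (array([ 0.4268, -0.3088]), 165, 85, -27.9)
 px [326. 260.] n 116 z 0.0183 (array([ 0.4032, -0.2854]), 100, 66, -28.0)
 px [448. 322.] n 843 z 0.0244 (array([ 0.2247, -0.656 ]), 229, 50, 89.9)
table 0.0009168916410865834
```

View pics/crop1.png

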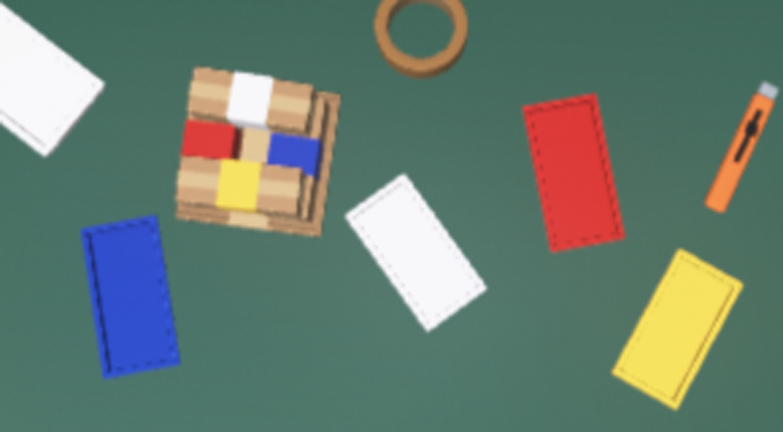

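The crop shows the small white tray at crop (415,252), the small yellow one at (677,328), red at (573,172) and blue at (130,296). The large white tray is only partly in frame at left. The measured outer sizes, about 160x80 mm for the small ones against 220x110 and 237x124 mm for the large, confirm the choice. Next I refine the yellow tray and plan the first move.

```bash
cat >> h.py <<'E'
def plan(x,y,z,yaw):
    s=get_state();T=R.from_quat(s['eef_rot']);G=R.from_euler('z',yaw,degrees=True)*R.from_euler('x',np.pi)
    d=T.inv().apply(np.array([x,y,z])-s['tool_pos']);r=(T.inv()*G).as_rotvec()
    print('shift',d.round(4),'rot',r.round(3),'| at',np.round(s['tool_pos'],4),'t',round(s['clock'],2),'q',np.round(s['q'],2))
E
python3 - <<'E'
from h import *
f=np.load('top0.npz');p,d=f['p'],f['d'];W=world('top',d)
v,u=np.mgrid[:384,:512];m=(u>310)&(u<372)&(v>215)&(v<288)&(W[...,2]>.013)&(W[...,2]<.03)
print(rect(W[m][:,:2]))
plan(.663,.1785,.24,82)
E
```

```text
(array([ 0.4472, -0.2697]), 173, 164, 62.1)
shift [ 0.6867 -0.617  -0.0011] rot [-1.000e-03 -1.000e-03 -1.157e+00] | at [ 0.1688 -0.6012  0.238 ] t 0.1 q [ 1.33  0.69 -0.19  1.57  0.16  0.9  -0.22]
```

The manual's scale: shifts go in shares of 0.5 m and turns go in shares of pi/2 rad. Converting my numbers, 0.36 m / 0.5 = 0.72, 0.324 m / 0.5 = 0.648, -0.6 rad / 1.5708 = -0.382.

Call:
drive_effector(ticks=[[0.85, [0.072, -0.064, 0], [0, 0, -0.0382]], [0.85, [0.144, -0.13, 0], [0, 0, -0.0764]], [0.85, [0.216, -0.194, 0], [0, 0, -0.1146]], [0.85, [0.288, -0.258, 0], [0, 0, -0.1528]], [0.85, [0.36, -0.324, 0], [0, 0, -0.191]], [0.85, [0.432, -0.388, 0], [0, 0, -0.2292]], [0.85, [0.504, -0.452, 0], [0, 0, -0.2674]], [0.85, [0.576, -0.518, 0], [0, 0, -0.3056]], [0.85, [0.648, -0.582, 0], [0, 0, -0.3438]], [0.85, [0.72, -0.646, 0], [0, 0, -0.382]]])

```text
clock: 1.1
tool_pos: [0.4288, -0.1917, 0.2386]
eef_rot: [0.906, 0.424, -0.0, -0.0]
contact_force: [1.0, -0.0, -0.2]
opening: 0.851
finger_force: 0.0
```

```bash
python3 - <<'E'
from h import *
f=np.load('top0.npz');p,d=f['p'],f['d'];W=world('top',d)
m=(W[...,2]>.012)&(W[...,2]<.03)&(np.hypot(W[...,0]-.415,W[...,1]+.297)<.095)
q=W[m][:,:2];print('ytray',rect(q),len(q))
plan(.663,.1785,.24,82)
E
```

```text
ytray (array([ 0.4252, -0.3077]), 161, 85, -28.0) 311
shift [ 0.4343 -0.0571 -0.0015] rot [-0.     0.    -0.555] | at [ 0.4288 -0.1917  0.2386] t 1.1 q [ 0.54  0.5  -0.33  2.01  0.26  0.66 -0.65]
```

Converted, 0.434 m / 0.5 = 0.868, 0.42 m / 0.5 = 0.84, -0.555 rad / 1.5708 = -0.3533.

Call:
drive_effector(ticks=[[0.85, [0.094, -0.012, 0], [0, 0, -0.0382]], [0.85, [0.188, -0.024, 0], [0, 0, -0.0764]], [0.85, [0.282, -0.036, 0], [0, 0, -0.1146]], [0.85, [0.376, -0.048, 0], [0, 0, -0.1528]], [0.85, [0.47, -0.06, 0], [0, 0, -0.191]], [0.85, [0.564, -0.072, 0], [0, 0, -0.2292]], [0.85, [0.658, -0.084, 0], [0, 0, -0.2674]], [0.85, [0.752, -0.096, 0], [0, 0, -0.3056]], [0.85, [0.84, -0.11, 0], [0, 0, -0.3438]], [0.85, [0.868, -0.114, 0], [0, 0, -0.3533]]])

```text
clock: 2.1
tool_pos: [0.6635, 0.1823, 0.2379]
eef_rot: [0.753, 0.658, 0.001, -0.002]
contact_force: [-0.8, -0.3, 0.8]
opening: 0.85
finger_force: 0.0
```

Call:
drive_effector(ticks=[[0.85, [0, 0, 0], [0, 0, 0]], [0.85, [0, 0, 0], [0, 0, 0]]])

```text
clock: 2.3
tool_pos: [0.6626, 0.1747, 0.238]
eef_rot: [0.756, 0.655, -0.001, 0.0]
contact_force: [1.3, 0.5, -0.1]
opening: 0.853
finger_force: 0.0
```

```bash
python3 - <<'E'
from h import *
P=camera_params('wrist');p,d=snapshot('wrist');W=world('wrist',d,P);cv2.imwrite('pics/w1.png',cv2.cvtColor(p,cv2.COLOR_RGB2BGR))
for z in(.069,.125):print(z);blobs((d>0)&(abs(W[...,2]-z)<.012),W,300)
plan(.663,.1785,.093,82)
E
```

```text
0.069
 px [207. 149.] n 5192 z 0.07 (array([0.6202, 0.1819]), 151, 140, 85.2)
0.125
 px [255. 176.] n 7783 z 0.1259 (array([0.6637, 0.1763]), 130, 51, 82.1)
 px [149. 173.] n 7008 z 0.1258 (array([0.569 , 0.1848]), 130, 52, 85.6)
shift [ 0.0051 -0.0003  0.1452] rot [-0.001  0.002 -0.004] | at [0.6627 0.1738 0.2382] t 2.35 q [-0.12  0.8  -0.43  1.35  0.35  1.07 -0.74]
```

View pics/w1.png

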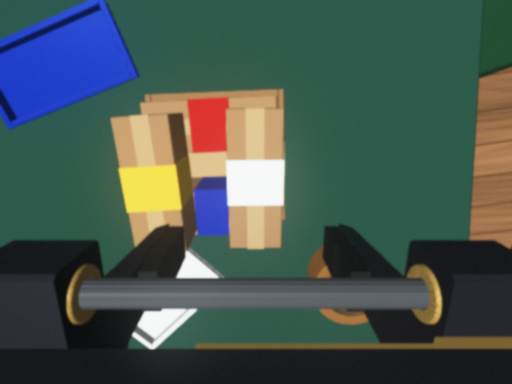

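The wrist picture shows white centred at (255,180) and yellow at (152,185), both as measured. I descend on white.

Converted, 0.145 m / 0.5 = 0.29, 0.003 m / 0.5 = 0.006.

Call:
drive_effector(ticks=[[0.85, [0.002, 0, 0.04], [0, 0, 0]], [0.85, [0.006, 0.002, 0.09], [0, 0, 0]], [0.85, [0.006, 0.002, 0.14], [0, 0, 0]], [0.85, [0.006, 0.002, 0.19], [0, 0, 0]], [0.85, [0.006, 0.002, 0.23], [0, 0, 0]], [0.85, [0.006, 0.002, 0.26], [0, 0, 0]], [0.85, [0.006, 0.002, 0.28], [0, 0, 0]], [0.85, [0.006, 0.002, 0.29], [0, 0, 0]], [0.85, [0.006, 0.002, 0.29], [0, 0, 0]]], clamp_n=18)

```text
clock: 3.25
tool_pos: [0.6646, 0.1784, 0.0936]
eef_rot: [0.756, 0.655, -0.0, 0.0]
contact_force: [-0.0, -0.5, -0.5]
opening: 0.85
finger_force: 0.0
```

Call:
drive_effector(ticks=[[0.4, [0, 0, 0], [0, 0, 0]], [0.4, [0, 0, 0], [0, 0, 0]], [0.4, [0, 0, 0], [0, 0, 0]], [0.4, [0, 0, 0], [0, 0, 0]], [0.4, [0, 0, 0], [0, 0, 0]], [0.4, [0, 0, 0], [0, 0, 0]]], clamp_n=18)

```text
clock: 3.85
tool_pos: [0.6648, 0.179, 0.0943]
eef_rot: [0.755, 0.655, 0.0, 0.0]
contact_force: [-0.9, -0.2, 4.7]
opening: 0.57
finger_force: 18.0
```

Converted, -0.09 m / 0.5 = -0.18, -0.085 m / 0.5 = -0.17.

Call:
drive_effector(ticks=[[0.4, [0, 0, -0.01], [0, 0, 0]], [0.4, [0, 0, -0.03], [0, 0, 0]], [0.4, [0, 0, -0.06], [0, 0, 0]], [0.4, [0, 0, -0.09], [0, 0, 0]], [0.4, [0, 0, -0.12], [0, 0, 0]], [0.4, [0, 0, -0.15], [0, 0, 0]], [0.4, [0, 0, -0.17], [0, 0, 0]], [0.4, [0, 0, -0.18], [0, 0, 0]], [0.4, [0, 0, -0.18], [0, 0, 0]]], clamp_n=18)

```text
clock: 4.75
tool_pos: [0.6649, 0.1789, 0.1845]
eef_rot: [0.756, 0.655, 0.001, 0.0]
contact_force: [0.3, 0.7, -1.7]
opening: 0.564
finger_force: 18.0
```

```bash
python3 -c "
from h import *
plan(.5075,-.0037,.184,37.2)"
```

```text
shift [-0.203  -0.1299  0.0003] rot [ 0.001 -0.001  0.779] | at [0.6649 0.1789 0.1845] t 4.75 q [-0.13  0.86 -0.41  1.4   0.38  0.96 -0.77]
```

Converted, -0.203 m / 0.5 = -0.406, -0.196 m / 0.5 = -0.392, 0.03 rad / 1.5708 = 0.0191.

Call:
drive_effector(ticks=[[0.4, [-0.016, -0.01, 0], [0, 0, 0.0191]], [0.4, [-0.05, -0.032, 0], [0, 0, 0.0637]], [0.4, [-0.1, -0.064, 0], [0, 0, 0.121]], [0.4, [-0.154, -0.098, 0], [0, 0, 0.1846]], [0.4, [-0.208, -0.132, 0], [0, 0, 0.2483]], [0.4, [-0.26, -0.166, 0], [0, 0, 0.3119]], [0.4, [-0.312, -0.2, 0], [0, 0, 0.3756]], [0.4, [-0.36, -0.23, 0], [0, 0, 0.4393]], [0.4, [-0.392, -0.252, 0], [0, 0, 0.4775]], [0.4, [-0.406, -0.26, 0], [0, 0, 0.4959]]], clamp_n=18)

```text
clock: 5.75
tool_pos: [0.5045, -0.0063, 0.1833]
eef_rot: [0.949, 0.317, -0.002, 0.0]
contact_force: [-0.2, -1.5, -2.5]
opening: 0.562
finger_force: 18.0
```

Call:
drive_effector(ticks=[[0.4, [0, 0, 0], [0, 0, 0]], [0.4, [0, 0, 0], [0, 0, 0]], [0.4, [0, 0, 0], [0, 0, 0]]], clamp_n=18)

```text
clock: 6.05
tool_pos: [0.5081, -0.0024, 0.1837]
eef_rot: [0.947, 0.32, 0.001, -0.0]
contact_force: [0.7, -0.1, -2.3]
opening: 0.57
finger_force: 18.0
```

```bash
python3 - <<'E'
from h import *
p,d=snapshot('top');cv2.imwrite('pics/t2.png',cv2.cvtColor(p[90:320,60:400],cv2.COLOR_RGB2BGR))
P=camera_params('wrist');p,d=snapshot('wrist');cv2.imwrite('pics/w2.png',cv2.cvtColor(p,cv2.COLOR_RGB2BGR));W=world('wrist',d,P)
m=masks(p)['white'];blobs(m&(d>0)&(abs(W[...,2])<.03),W,200);blobs((d>0)&(W[...,2]>.19)&(W[...,2]<.23),W,200)
plan(.5075,-.0037,.0315,37.2)
E
```

```text
 px [255. 106.] n 1996 z 0.0054 (array([0.5645, 0.0371]), 91, 24, -52.7)
 px [253. 206.] n 22151 z 0.2152 (array([0.5319, 0.0142]), 84, 68, -53.5)
 px [254. 326.] n 3610 z 0.2151 (array([ 0.4851, -0.0212]), 51, 21, -52.8)
shift [-0.001   0.0006  0.1521] rot [-0.    -0.001  0.002] | at [ 0.5078 -0.0028  0.1836] t 6.15 q [ 0.05  0.63 -0.21  1.97  0.23  0.57 -1.24]
```

View pics/w2.png

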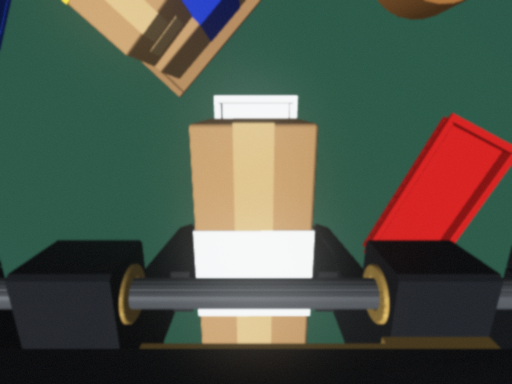

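White lines up over the small white tray: the carton's front edge is at (253,122) and the tray end at (255,97), centred on the same column. I lower it.

Converted, 0.151 m / 0.5 = 0.302, 0.002 m / 0.5 = 0.004.

Call:
drive_effector(ticks=[[0.4, [0.002, 0.002, 0.02], [0, 0, 0]], [0.4, [0.004, 0.002, 0.06], [0, 0, 0]], [0.4, [0.004, 0.002, 0.11], [0, 0, 0]], [0.4, [0.004, 0.002, 0.16], [0, 0, 0]], [0.4, [0.004, 0.002, 0.21], [0, 0, 0]], [0.4, [0.004, 0.002, 0.25], [0, 0, 0]], [0.4, [0.004, 0.002, 0.276], [0, 0, 0]], [0.4, [0.004, 0.002, 0.29], [0, 0, 0]], [0.4, [0.004, 0.002, 0.298], [0, 0, 0]], [0.4, [0.004, 0.002, 0.302], [0, 0, 0]]], clamp_n=18)

```text
clock: 7.15
tool_pos: [0.5097, -0.0033, 0.0328]
eef_rot: [0.948, 0.319, 0.0, 0.0]
contact_force: [0.2, 1.4, -0.9]
opening: 0.565
finger_force: 18.0
```

Call:
drive_effector(ticks=[[0.4, [0, 0, 0.002], [0, 0, 0]], [0.4, [0, 0, 0.004], [0, 0, 0]], [0.4, [0, 0, 0.004], [0, 0, 0]]], clamp_n=18)

```text
clock: 7.45
tool_pos: [0.5096, -0.0034, 0.0311]
eef_rot: [0.948, 0.319, 0.0, 0.0]
contact_force: [-0.9, -0.3, -2.8]
opening: 0.567
finger_force: 18.0
```

Converted, 0.002 m / 0.5 = 0.004, 0.001 m / 0.5 = 0.002.

Call:
drive_effector(ticks=[[0.4, [0, 0, 0.002], [0, 0, 0]], [0.4, [0, 0, 0.002], [0, 0, 0]], [0.4, [0, 0, 0.004], [0, 0, 0]], [0.4, [0, 0, 0.004], [0, 0, 0]]], clamp_n=18)

```text
clock: 7.85
tool_pos: [0.5095, -0.0034, 0.0292]
eef_rot: [0.948, 0.319, 0.0, 0.0]
contact_force: [-1.9, -0.0, 3.4]
opening: 0.563
finger_force: 18.0
```

Call:
drive_effector(ticks=[[0.4, [0, 0, 0.001], [0, 0, 0]], [0.4, [0, 0, 0.001], [0, 0, 0]], [0.4, [0, 0, 0.002], [0, 0, 0]], [0.4, [0, 0, 0.002], [0, 0, 0]]], clamp_n=18)

```text
clock: 8.25
tool_pos: [0.5095, -0.0034, 0.0292]
eef_rot: [0.948, 0.319, 0.001, 0.0]
contact_force: [-2.5, 0.5, 15.5]
opening: 0.569
finger_force: 18.0
```

Converted, -0.001 m / 0.5 = -0.002.

Call:
drive_effector(ticks=[[0.4, [0, 0, -0.002], [0, 0, 0]], [0.6, [0, 0, -0.002], [0, 0, 0]], [0.75, [0, 0, -0.002], [0, 0, 0]], [0.85, [0, 0, -0.002], [0, 0, 0]], [0.85, [0, 0, -0.002], [0, 0, 0]], [0.85, [0, 0, -0.002], [0, 0, 0]]], clamp_n=18)

```text
clock: 8.85
tool_pos: [0.5093, -0.0034, 0.0286]
eef_rot: [0.948, 0.319, -0.0, 0.0]
contact_force: [0.1, 0.2, -0.5]
opening: 0.85
finger_force: 0.0
```

Call:
drive_effector(ticks=[[0.85, [0, 0, -0.02], [0, 0, 0]], [0.85, [0, 0, -0.06], [0, 0, 0]], [0.85, [0, 0, -0.12], [0, 0, 0]], [0.85, [0, 0, -0.2], [0, 0, 0]], [0.85, [0, 0, -0.29], [0, 0, 0]], [0.85, [0, 0, -0.36], [0, 0, 0]], [0.85, [0, 0, -0.4], [0, 0, 0]], [0.85, [0, 0, -0.4], [0, 0, 0]]])

```text
clock: 9.65
tool_pos: [0.511, -0.0033, 0.2322]
eef_rot: [0.948, 0.319, 0.003, 0.001]
contact_force: [0.2, 0.3, 0.1]
opening: 0.855
finger_force: 0.0
```

```bash
python3 -c "
from h import *
plan(.568,.183,.24,85.5)"
```

```text
shift [ 0.1581 -0.1139 -0.0074] rot [ 0.006 -0.004 -0.843] | at [ 0.511  -0.0033  0.2322] t 9.65 q [ 0.08  0.55 -0.25  1.92  0.21  0.69 -1.22]
```

Converted, 0.158 m / 0.5 = 0.316, 0.144 m / 0.5 = 0.288, -0.843 rad / 1.5708 = -0.5367.

Call:
drive_effector(ticks=[[0.85, [0.036, -0.026, -0.002], [0, 0, -0.0573]], [0.85, [0.072, -0.052, -0.004], [0, 0, -0.1146]], [0.85, [0.108, -0.078, -0.006], [0, 0, -0.1719]], [0.85, [0.144, -0.104, -0.008], [0, 0, -0.2292]], [0.85, [0.18, -0.13, -0.01], [0, 0, -0.2865]], [0.85, [0.216, -0.156, -0.012], [0, 0, -0.3438]], [0.85, [0.252, -0.182, -0.014], [0, 0, -0.4011]], [0.85, [0.288, -0.208, -0.014], [0, 0, -0.4711]], [0.85, [0.316, -0.228, -0.014], [0, 0, -0.522]], [0.85, [0.316, -0.228, -0.014], [0, 0, -0.5367]]])

```text
clock: 10.65
tool_pos: [0.5655, 0.1858, 0.2349]
eef_rot: [0.732, 0.681, 0.0, -0.001]
contact_force: [-0.6, -0.0, -0.2]
opening: 0.854
finger_force: 0.0
```

Call:
drive_effector(ticks=[[0.85, [0, 0, 0], [0, 0, 0]], [0.85, [0, 0, 0], [0, 0, 0]], [0.85, [0, 0, 0], [0, 0, 0]]])

```text
clock: 10.95
tool_pos: [0.566, 0.1814, 0.2355]
eef_rot: [0.735, 0.678, -0.001, 0.0]
contact_force: [0.1, -0.7, 0.3]
opening: 0.849
finger_force: 0.0
```

```bash
python3 - <<'E'
from h import *
P=camera_params('wrist');p,d=snapshot('wrist');W=world('wrist',d,P);cv2.imwrite('pics/w3.png',cv2.cvtColor(p,cv2.COLOR_RGB2BGR))
for z in(.069,.125):print(z);blobs((d>0)&(abs(W[...,2]-z)<.012),W,300)
plan(.569,.1848,.094,85.6)
E
```

```text
0.069
 px [322. 119.] n 5319 z 0.0699 (array([0.6245, 0.2299]), 139, 55, -5.2)
 px [320. 207.] n 3425 z 0.07 (array([0.6384, 0.1311]), 86, 56, -7.1)
 px [210. 325.] n 1860 z 0.061 (array([ 0.498 , -0.0136]), 105, 52, 36.2)
0.125
 px [257. 176.] n 7926 z 0.1259 (array([0.5689, 0.1841]), 130, 51, 85.4)
shift [0.0034 0.0027 0.1416] rot [-0.     0.001 -0.003] | at [0.5661 0.1818 0.2356] t 11.0 q [-0.12  0.68 -0.47  1.66  0.38  0.9  -0.82]
```

Converted, 0.1415 m / 0.5 = 0.283, 0.138 m / 0.5 = 0.276.

Call:
drive_effector(ticks=[[0.85, [0.002, 0.002, 0.04], [0, 0, 0]], [0.85, [0.006, 0.006, 0.09], [0, 0, 0]], [0.85, [0.006, 0.006, 0.14], [0, 0, 0]], [0.85, [0.006, 0.006, 0.19], [0, 0, 0]], [0.85, [0.006, 0.006, 0.23], [0, 0, 0]], [0.85, [0.006, 0.006, 0.26], [0, 0, 0]], [0.85, [0.006, 0.006, 0.276], [0, 0, 0]], [0.85, [0.006, 0.006, 0.283], [0, 0, 0]], [0.85, [0.006, 0.006, 0.283], [0, 0, 0]]], clamp_n=18)

```text
clock: 11.9
tool_pos: [0.5696, 0.1858, 0.0944]
eef_rot: [0.734, 0.679, 0.0, 0.0]
contact_force: [0.0, -0.9, 0.4]
opening: 0.849
finger_force: 0.0
```

Call:
drive_effector(ticks=[[0.4, [0, 0, 0], [0, 0, 0]], [0.4, [0, 0, 0], [0, 0, 0]], [0.4, [0, 0, 0], [0, 0, 0]], [0.4, [0, 0, 0], [0, 0, 0]], [0.4, [0, 0, 0], [0, 0, 0]], [0.4, [0, 0, 0], [0, 0, 0]]], clamp_n=18)

```text
clock: 12.5
tool_pos: [0.5696, 0.1858, 0.0947]
eef_rot: [0.734, 0.679, 0.0, 0.0]
contact_force: [-1.4, 0.3, 4.8]
opening: 0.566
finger_force: 18.0
```

Call:
drive_effector(ticks=[[0.4, [0, 0, -0.01], [0, 0, 0]], [0.4, [0, 0, -0.03], [0, 0, 0]], [0.4, [0, 0, -0.06], [0, 0, 0]], [0.4, [0, 0, -0.09], [0, 0, 0]], [0.4, [0, 0, -0.12], [0, 0, 0]], [0.4, [0, 0, -0.15], [0, 0, 0]], [0.4, [0, 0, -0.17], [0, 0, 0]], [0.4, [0, 0, -0.18], [0, 0, 0]], [0.4, [0, 0, -0.18], [0, 0, 0]]], clamp_n=18)

```text
clock: 13.4
tool_pos: [0.5697, 0.1859, 0.185]
eef_rot: [0.734, 0.679, 0.001, 0.0]
contact_force: [0.2, 0.6, -2.0]
opening: 0.563
finger_force: 18.0
```

```bash
python3 -c "
from h import *
plan(.425,-.3077,.184,152)"
```

```text
shift [-0.5033 -0.1058  0.0007] rot [ 1.00e-03  0.00e+00 -1.16e+00] | at [0.5697 0.1859 0.185 ] t 13.4 q [-0.14  0.75 -0.45  1.69  0.42  0.8  -0.86]
```

Converted, -0.27 m / 0.5 = -0.54, -0.06 m / 0.5 = -0.12, -0.06 rad / 1.5708 = -0.0382.

Call:
drive_effector(ticks=[[0.4, [-0.02, -0.004, 0], [0, 0, -0.0127]], [0.4, [-0.06, -0.012, 0], [0, 0, -0.0382]], [0.4, [-0.12, -0.024, 0], [0, 0, -0.0828]], [0.4, [-0.18, -0.038, 0], [0, 0, -0.1273]], [0.4, [-0.24, -0.05, 0], [0, 0, -0.1719]], [0.4, [-0.3, -0.062, 0], [0, 0, -0.2165]], [0.4, [-0.36, -0.076, 0], [0, 0, -0.261]], [0.4, [-0.42, -0.088, 0], [0, 0, -0.3056]], [0.4, [-0.48, -0.1, 0], [0, 0, -0.3501]], [0.4, [-0.54, -0.114, 0], [0, 0, -0.3947]]], clamp_n=18)

```text
clock: 14.4
tool_pos: [0.4902, -0.081, 0.1836]
eef_rot: [0.491, 0.871, -0.001, -0.001]
contact_force: [0.5, -1.0, -2.3]
opening: 0.568
finger_force: 18.0
```

```bash
python3 -c "
from h import *
plan(.425,-.3077,.184,152)"
```

```text
shift [-0.16   -0.1733 -0.0002] rot [-0.001 -0.001 -0.537] | at [ 0.4902 -0.081   0.1836] t 14.4 q [ 0.47  0.68 -0.65  1.99  0.64  0.69 -0.04]
```

Converted, -0.173 m / 0.5 = -0.346, -0.17 m / 0.5 = -0.34, -0.537 rad / 1.5708 = -0.3419.

Call:
drive_effector(ticks=[[0.4, [-0.036, -0.04, 0], [0, 0, -0.0382]], [0.4, [-0.076, -0.082, 0], [0, 0, -0.0764]], [0.4, [-0.116, -0.126, 0], [0, 0, -0.121]], [0.4, [-0.156, -0.168, 0], [0, 0, -0.1655]], [0.4, [-0.196, -0.212, 0], [0, 0, -0.2101]], [0.4, [-0.236, -0.256, 0], [0, 0, -0.2546]], [0.4, [-0.272, -0.294, 0], [0, 0, -0.2928]], [0.4, [-0.298, -0.322, 0], [0, 0, -0.3183]], [0.4, [-0.314, -0.34, 0], [0, 0, -0.3349]], [0.4, [-0.32, -0.346, 0], [0, 0, -0.3419]]], clamp_n=18)

```text
clock: 15.4
tool_pos: [0.4237, -0.3073, 0.1832]
eef_rot: [0.245, 0.97, -0.0, -0.001]
contact_force: [0.1, -0.2, -2.3]
opening: 0.565
finger_force: 18.0
```

Call:
drive_effector(ticks=[[0.4, [0, 0, 0], [0, 0, 0]], [0.4, [0, 0, 0], [0, 0, 0]], [0.4, [0, 0, 0], [0, 0, 0]]], clamp_n=18)

```text
clock: 15.7
tool_pos: [0.4262, -0.3043, 0.1843]
eef_rot: [0.243, 0.97, 0.0, 0.0]
contact_force: [0.8, 0.6, -1.7]
opening: 0.565
finger_force: 18.0
```

```bash
python3 - <<'E'
from h import *
P=camera_params('wrist');p,d=snapshot('wrist');cv2.imwrite('pics/w4.png',cv2.cvtColor(p,cv2.COLOR_RGB2BGR));W=world('wrist',d,P)
plan(.425,-.3077,.031,152)
m=(d>0)&(W[...,2]>.012)&(W[...,2]<.03);blobs(m,W,100)
E
```

```text
shift [-0.0005 -0.0036  0.1533] rot [ 0.     0.    -0.001] | at [ 0.4262 -0.3044  0.1843] t 15.75 q [ 1.02  0.76 -0.83  1.91  0.76  0.83  0.85]
 px [488.  91.] n 1162 z 0.0183 (array([ 0.4628, -0.0607]), 107, 52, -15.1)
 px [499.  91.] n 693 z 0.0204 (array([ 0.4689, -0.0489]), 63, 31, -14.7)
 px [250. 103.] n 816 z 0.0186 (array([ 0.3627, -0.2761]), 84, 17, 61.9)
 px [ 56. 198.] n 1503 z 0.0264 (array([ 0.3577, -0.5287]), 86, 73, -16.4)
 px [393. 215.] n 1236 z 0.0186 (array([ 0.5644, -0.1968]), 91, 88, 11.9)
 px [  5. 261.] n 261 z 0.0173 (array([ 0.3774, -0.6133]), 40, 4, -17.4)
```

View pics/w4.png

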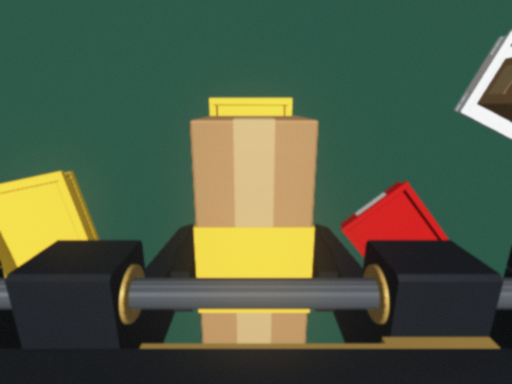

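The yellow carton sits over the small tray, with the tray end at (250,103) and the carton's middle column at 254, so it needs about 3 mm in -y of the tool. I lower it.

Converted, 0.151 m / 0.5 = 0.302, -0.001 m / 0.5 = -0.002.

Call:
drive_effector(ticks=[[0.4, [0, -0.002, 0.02], [0, 0, 0]], [0.4, [0.002, -0.006, 0.06], [0, 0, 0]], [0.4, [0.002, -0.007, 0.11], [0, 0, 0]], [0.4, [0.002, -0.007, 0.16], [0, 0, 0]], [0.4, [0.002, -0.007, 0.21], [0, 0, 0]], [0.4, [0.002, -0.007, 0.25], [0, 0, 0]], [0.4, [0.002, -0.007, 0.276], [0, 0, 0]], [0.4, [0.002, -0.007, 0.29], [0, 0, 0]], [0.4, [0.002, -0.007, 0.3], [0, 0, 0]], [0.4, [0.002, -0.007, 0.302], [0, 0, 0]]], clamp_n=18)

```text
clock: 16.75
tool_pos: [0.4234, -0.3077, 0.0329]
eef_rot: [0.243, 0.97, 0.0, -0.0]
contact_force: [-0.6, -0.2, -2.0]
opening: 0.566
finger_force: 18.0
```

Call:
drive_effector(ticks=[[0.4, [0, 0, 0.002], [0, 0, 0]], [0.4, [0, 0, 0.004], [0, 0, 0]], [0.4, [0, 0, 0.006], [0, 0, 0]], [0.4, [0, 0, 0.006], [0, 0, 0]]], clamp_n=18)

```text
clock: 17.15
tool_pos: [0.4234, -0.308, 0.0304]
eef_rot: [0.243, 0.97, -0.0, 0.0]
contact_force: [-0.9, -0.4, -2.9]
opening: 0.566
finger_force: 18.0
```

Call:
drive_effector(ticks=[[0.4, [0, 0, 0.001], [0, 0, 0]], [0.4, [0, 0, 0.002], [0, 0, 0]], [0.4, [0, 0, 0.002], [0, 0, 0]]], clamp_n=18)

```text
clock: 17.45
tool_pos: [0.4234, -0.308, 0.0297]
eef_rot: [0.243, 0.97, -0.0, 0.0]
contact_force: [-1.2, 0.2, 3.7]
opening: 0.565
finger_force: 18.0
```

Call:
drive_effector(ticks=[[0.4, [0, 0, 0], [0, 0, 0]], [0.6, [0, 0, 0], [0, 0, 0]], [0.75, [0, 0, 0], [0, 0, 0]], [0.85, [0, 0, 0], [0, 0, 0]], [0.85, [0, 0, 0], [0, 0, 0]]], clamp_n=18)

```text
clock: 17.95
tool_pos: [0.4234, -0.3079, 0.0291]
eef_rot: [0.243, 0.97, 0.0, 0.0]
contact_force: [-0.1, -0.7, 1.5]
opening: 0.843
finger_force: 0.0
```

Call:
drive_effector(ticks=[[0.85, [0, 0, -0.02], [0, 0, 0]], [0.85, [0, 0, -0.06], [0, 0, 0]], [0.85, [0, 0, -0.12], [0, 0, 0]], [0.85, [0, 0, -0.2], [0, 0, 0]], [0.85, [0, 0, -0.29], [0, 0, 0]], [0.85, [0, 0, -0.36], [0, 0, 0]], [0.85, [0, 0, -0.4], [0, 0, 0]], [0.85, [0, 0, -0.4], [0, 0, 0]]])

```text
clock: 18.75
tool_pos: [0.425, -0.3082, 0.2326]
eef_rot: [0.243, 0.97, -0.001, 0.003]
contact_force: [0.5, 0.2, -0.3]
opening: 0.85
finger_force: 0.0
```

```bash
python3 -c "
from h import *
plan(.6245,.225,.23,175)"
```

```text
shift [0.0759 0.5642 0.0021] rot [-0.001  0.006 -0.404] | at [ 0.425  -0.3082  0.2326] t 18.75 q [ 1.06  0.69 -0.89  1.86  0.68  0.92  0.93]
```

Converted, 0.47 m / 0.5 = 0.94, 0.423 m / 0.5 = 0.846, -0.34 rad / 1.5708 = -0.2165.

Call:
drive_effector(ticks=[[0.85, [0.012, 0.094, 0], [0, 0, -0.0191]], [0.85, [0.024, 0.188, 0], [0, 0, -0.0382]], [0.85, [0.036, 0.282, 0], [0, 0, -0.0637]], [0.85, [0.048, 0.376, 0], [0, 0, -0.0828]], [0.85, [0.06, 0.47, 0], [0, 0, -0.1082]], [0.85, [0.072, 0.564, 0], [0, 0, -0.1273]], [0.85, [0.086, 0.658, 0], [0, 0, -0.1464]], [0.85, [0.1, 0.752, 0], [0, 0, -0.1719]], [0.85, [0.114, 0.846, 0], [0, 0, -0.191]], [0.85, [0.126, 0.94, 0], [0, 0, -0.2165]]])

```text
clock: 19.75
tool_pos: [0.5893, 0.1377, 0.2281]
eef_rot: [0.075, 0.997, -0.001, -0.001]
contact_force: [0.2, -0.4, -0.0]
opening: 0.852
finger_force: 0.0
```

Call:
drive_effector(ticks=[[0.85, [0.02, 0.08, 0], [0, 0, -0.0191]], [0.85, [0.038, 0.14, 0], [0, 0, -0.0318]], [0.85, [0.046, 0.18, 0], [0, 0, -0.0414]], [0.85, [0.046, 0.18, 0], [0, 0, -0.0414]], [0.85, [0.046, 0.18, 0], [0, 0, -0.0414]], [0.85, [0.046, 0.18, 0], [0, 0, -0.0414]]])

```text
clock: 20.35
tool_pos: [0.5809, 0.2262, 0.2284]
eef_rot: [0.045, 0.999, -0.001, -0.0]
contact_force: [-0.0, 0.4, 0.1]
opening: 0.851
finger_force: 0.0
```

```bash
python3 - <<'E'
from h import *
P=camera_params('wrist');p,d=snapshot('wrist');W=world('wrist',d,P);cv2.imwrite('pics/w5.png',cv2.cvtColor(p,cv2.COLOR_RGB2BGR))
blobs((d>0)&(abs(W[...,2]-.069)<.012),W,300)
plan(.6245,.2299,.033,175)
p,d=snapshot('top');W=world('top',d);blobs((d>0)&(abs(W[...,2]-.069)<.016),W,60);cv2.imwrite('pics/t5.png',cv2.cvtColor(cv2.resize(p[90:320,60:400],None,fx=2.3,fy=2.3),cv2.COLOR_RGB2BGR))
E
```

```text
 px [ 39. 132.] n 4841 z 0.061 (array([ 0.5134, -0.0022]), 120, 53, 37.4)
 px [177. 194.] n 5058 z 0.0699 (array([0.6114, 0.1345]), 141, 55, -6.2)
 px [262. 208.] n 5981 z 0.0699 (array([0.6244, 0.2298]), 141, 55, -4.7)
shift [-0.043   0.0079  0.1956] rot [-0.002 -0.    -0.002] | at [0.5811 0.2262 0.2287] t 20.4 q [ 0.01  0.83 -0.89  1.56  0.7   1.1   0.43]
 px [171. 164.] n 165 z 0.0691 (array([0.6748, 0.2262]), 55, 38, 82.2)
 px [201. 174.] n 351 z 0.0696 (array([0.6474, 0.132 ]), 67, 55, -6.6)
 px [240. 209.] n 153 z 0.0605 (array([0.5441, 0.0078]), 61, 25, 38.3)
 px [343. 252.] n 733 z 0.0608 (array([ 0.4225, -0.307 ]), 131, 52, -28.2)
 px [ 28. 378.] n 93 z 0.0681 (array([0.0455, 0.6036]), 51, 13, 57.3)
```

View pics/t5.png

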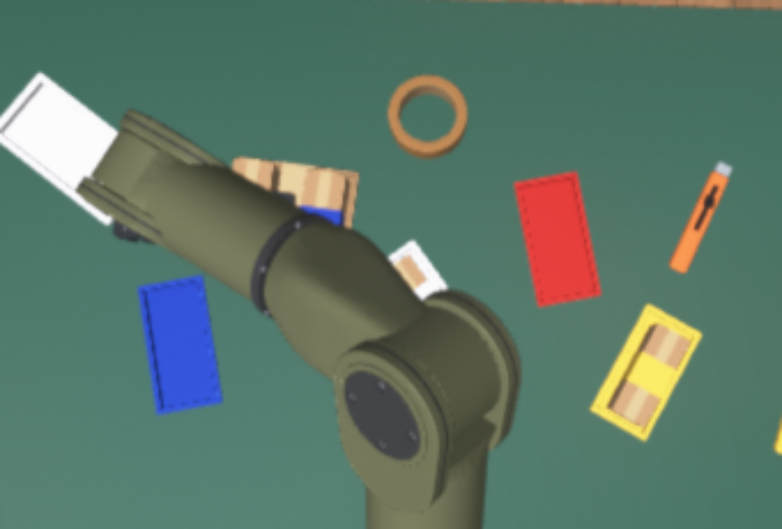

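View pics/w5.png

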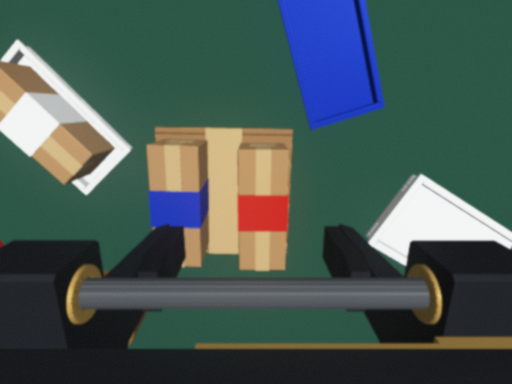

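Top picture: yellow stands in its tray at (648,372). Wrist picture: white is in its tray at (50,125), red is at (262,208) and blue at (178,195), both undisturbed. I go to red.

Converted, 0.12 m / 0.5 = 0.24, 0.06 m / 0.5 = 0.12, -0.003 rad / 1.5708 = -0.0019.

Call:
drive_effector(ticks=[[0.85, [-0.03, 0.006, 0], [0, 0, 0]], [0.85, [-0.06, 0.012, 0], [0, 0, 0]], [0.85, [-0.086, 0.016, 0], [0, 0, -0.0019]], [0.85, [-0.086, 0.016, 0.02], [0, 0, -0.0019]], [0.85, [-0.086, 0.016, 0.06], [0, 0, -0.0019]], [0.85, [-0.086, 0.016, 0.12], [0, 0, -0.0019]], [0.85, [-0.086, 0.016, 0.18], [0, 0, -0.0019]], [0.85, [-0.086, 0.016, 0.22], [0, 0, -0.0019]], [0.85, [-0.086, 0.016, 0.24], [0, 0, -0.0019]], [0.85, [-0.086, 0.016, 0.24], [0, 0, -0.0019]]], clamp_n=22)

```text
clock: 21.45
tool_pos: [0.6229, 0.2317, 0.1076]
eef_rot: [0.042, 0.999, -0.001, -0.001]
contact_force: [-0.1, -0.1, 0.9]
opening: 0.849
finger_force: 0.0
```

```bash
python3 -c "
from h import *
plan(.6244,.2298,.033,175.2)"
```

```text
shift [-0.0019 -0.0016  0.0746] rot [-0.002 -0.003 -0.   ] | at [0.6229 0.2317 0.1076] t 21.45 q [-0.04  1.02 -0.8   1.52  0.83  0.98  0.41]
```

Converted, 0.0745 m / 0.5 = 0.149, 0.073 m / 0.5 = 0.146.

Call:
drive_effector(ticks=[[0.85, [-0.004, -0.004, 0.02], [0, 0, 0]], [0.85, [-0.004, -0.004, 0.05], [0, 0, 0]], [0.85, [-0.004, -0.004, 0.08], [0, 0, 0]], [0.85, [-0.004, -0.004, 0.11], [0, 0, 0]], [0.85, [-0.004, -0.004, 0.134], [0, 0, 0]], [0.85, [-0.004, -0.004, 0.146], [0, 0, 0]], [0.85, [-0.004, -0.004, 0.149], [0, 0, 0]], [0.85, [-0.004, -0.004, 0.149], [0, 0, 0]]], clamp_n=22)

```text
clock: 22.25
tool_pos: [0.626, 0.2309, 0.0347]
eef_rot: [0.042, 0.999, 0.0, 0.0]
contact_force: [-0.1, -0.2, -0.3]
opening: 0.847
finger_force: 0.0
```

Call:
drive_effector(ticks=[[0.45, [0, 0, 0], [0, 0, 0]], [0.45, [0, 0, 0], [0, 0, 0]], [0.45, [0, 0, 0], [0, 0, 0]], [0.45, [0, 0, 0], [0, 0, 0]], [0.45, [0, 0, 0], [0, 0, 0]], [0.45, [0, 0, 0], [0, 0, 0]]], clamp_n=22)

```text
clock: 22.85
tool_pos: [0.6263, 0.2309, 0.0352]
eef_rot: [0.042, 0.999, 0.0, 0.0]
contact_force: [0.0, 0.2, 3.2]
opening: 0.611
finger_force: 22.0
```

Call:
drive_effector(ticks=[[0.45, [0, 0, -0.008], [0, 0, 0]], [0.45, [0, 0, -0.024], [0, 0, 0]], [0.45, [0, 0, -0.05], [0, 0, 0]], [0.45, [0, 0, -0.09], [0, 0, 0]], [0.45, [0, 0, -0.13], [0, 0, 0]], [0.45, [0, 0, -0.17], [0, 0, 0]], [0.45, [0, 0, -0.21], [0, 0, 0]], [0.45, [0, 0, -0.24], [0, 0, 0]], [0.45, [0, 0, -0.26], [0, 0, 0]], [0.45, [0, 0, -0.26], [0, 0, 0]]], clamp_n=22)

```text
clock: 23.85
tool_pos: [0.6267, 0.2313, 0.1667]
eef_rot: [0.042, 0.999, 0.001, 0.001]
contact_force: [-0.3, 0.2, -2.6]
opening: 0.612
finger_force: 22.0
```

```bash
python3 -c "
from h import *
plan(.605,-.1858,.165,191.9)"
```

```text
shift [-0.0134 -0.4174  0.0011] rot [ 0.001  0.003 -0.292] | at [0.6267 0.2313 0.1667] t 23.85 q [-0.02  0.95 -0.84  1.47  0.76  1.06  0.46]
```

Move .417 in 2 calls: dy -.42 over ~15 rows.

Converted, -0.265 m / 0.5 = -0.53, -0.005 m / 0.5 = -0.01, -0.18 rad / 1.5708 = -0.1146.

Call:
drive_effector(ticks=[[0.45, [0, -0.02, 0], [0, 0, -0.0064]], [0.45, [-0.002, -0.06, 0], [0, 0, -0.0127]], [0.45, [-0.004, -0.11, 0], [0, 0, -0.0255]], [0.45, [-0.006, -0.17, 0], [0, 0, -0.0382]], [0.45, [-0.008, -0.23, 0], [0, 0, -0.0509]], [0.45, [-0.01, -0.29, 0], [0, 0, -0.0637]], [0.45, [-0.012, -0.35, 0], [0, 0, -0.0764]], [0.45, [-0.014, -0.41, 0], [0, 0, -0.0891]], [0.45, [-0.016, -0.47, 0], [0, 0, -0.1019]], [0.45, [-0.018, -0.53, 0], [0, 0, -0.1146]]], clamp_n=22)

```text
clock: 24.85
tool_pos: [0.6115, -0.0367, 0.1634]
eef_rot: [-0.048, 0.999, -0.0, -0.001]
contact_force: [0.3, 0.3, -2.3]
opening: 0.608
finger_force: 22.0
```

```bash
python3 -c "
from h import *
plan(.605,-.1858,.165,191.9)"
```

```text
shift [ 0.0209 -0.1478 -0.0015] rot [-0.001 -0.003 -0.111] | at [ 0.6115 -0.0367  0.1634] t 24.85 q [ 0.45  0.91 -0.91  1.65  0.83  1.01  0.93]
```

Converted, -0.143 m / 0.5 = -0.286, -0.135 m / 0.5 = -0.27, -0.11 rad / 1.5708 = -0.07.

Call:
drive_effector(ticks=[[0.45, [0.006, -0.048, 0], [0, 0, -0.0127]], [0.45, [0.014, -0.1, 0], [0, 0, -0.0255]], [0.45, [0.022, -0.152, 0], [0, 0, -0.0382]], [0.45, [0.028, -0.2, 0], [0, 0, -0.0509]], [0.45, [0.034, -0.24, 0], [0, 0, -0.0605]], [0.45, [0.038, -0.27, 0], [0, 0, -0.0668]], [0.45, [0.04, -0.286, 0], [0, 0, -0.07]], [0.45, [0.04, -0.286, 0], [0, 0, -0.07]], [0.45, [0.04, -0.286, 0], [0, 0, -0.07]]], clamp_n=22)

```text
clock: 25.75
tool_pos: [0.6063, -0.1776, 0.1644]
eef_rot: [-0.103, 0.995, 0.001, -0.0]
contact_force: [-0.2, 0.0, -2.8]
opening: 0.609
finger_force: 22.0
```

```bash
python3 - <<'E'
from h import *
P=camera_params('wrist');p,d=snapshot('wrist');cv2.imwrite('pics/w6.png',cv2.cvtColor(p,cv2.COLOR_RGB2BGR));W=world('wrist',d,P)
plan(.605,-.1858,.0345,191.9)
m=(d>0)&(W[...,2]>.012)&(W[...,2]<.03);blobs(m,W,100)
E
```

```text
shift [ 0.0033 -0.0084  0.1301] rot [0.001 0.    0.   ] | at [ 0.6065 -0.1771  0.1646] t 25.8 q [ 0.68  0.95 -0.95  1.59  0.85  1.06  1.27]
 px [121.  26.] n 1334 z 0.0185 (array([ 0.4979, -0.325 ]), 97, 48, -78.4)
 px [133.  11.] n 293 z 0.0209 (array([ 0.4802, -0.3117]), 27, 2, -28.9)
 px [424. 106.] n 3810 z 0.0185 (array([ 0.5085, -0.0059]), 165, 85, 37.1)
 px [244.  91.] n 884 z 0.0185 (array([ 0.5279, -0.2044]), 88, 14, -78.2)
 px [ 50. 164.] n 3562 z 0.0146 (array([ 0.643 , -0.3882]), 164, 25, -24.8)
 px [503. 253.] n 390 z 0.0186 (array([0.6268, 0.1056]), 42, 4, -6.5)
 px [329. 324.] n 249 z 0.0213 (array([ 0.7649, -0.0566]), 48, 6, -4.9)
```

View pics/w6.png

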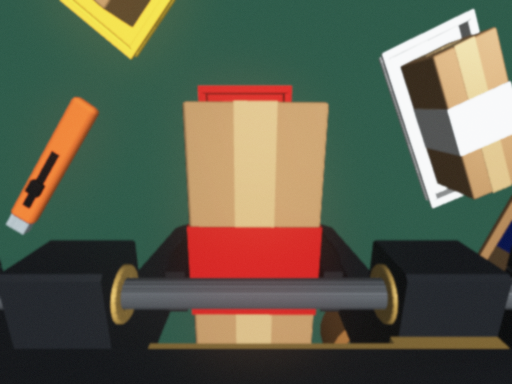

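Red is over its tray, with the tray end at (244,93) and the carton's middle column at 256, so it needs 8 mm in -y. I shift first, then lower.

Converted, 0.127 m / 0.5 = 0.254, 0.001 m / 0.5 = 0.002.

Call:
drive_effector(ticks=[[0.45, [0.001, -0.006, 0], [0, 0, 0]], [0.45, [0.002, -0.017, 0.02], [0, 0, 0]], [0.45, [0.002, -0.017, 0.06], [0, 0, 0]], [0.45, [0.002, -0.017, 0.1], [0, 0, 0]], [0.45, [0.002, -0.017, 0.14], [0, 0, 0]], [0.45, [0.002, -0.017, 0.18], [0, 0, 0]], [0.45, [0.002, -0.017, 0.216], [0, 0, 0]], [0.45, [0.002, -0.017, 0.24], [0, 0, 0]], [0.45, [0.002, -0.017, 0.252], [0, 0, 0]], [0.45, [0.002, -0.017, 0.254], [0, 0, 0]]], clamp_n=22)

```text
clock: 26.8
tool_pos: [0.6072, -0.1868, 0.037]
eef_rot: [-0.103, 0.995, 0.0, -0.0]
contact_force: [0.4, 0.3, -2.9]
opening: 0.612
finger_force: 22.0
```

Call:
drive_effector(ticks=[[0.45, [0, 0, 0.002], [0, 0, 0]], [0.45, [0, 0, 0.004], [0, 0, 0]], [0.45, [0, 0, 0.005], [0, 0, 0]], [0.45, [0, 0, 0.005], [0, 0, 0]]], clamp_n=22)

```text
clock: 27.2
tool_pos: [0.6075, -0.1871, 0.0356]
eef_rot: [-0.103, 0.995, -0.0, 0.0]
contact_force: [-1.0, 0.0, -2.6]
opening: 0.61
finger_force: 22.0
```

Call:
drive_effector(ticks=[[0.45, [0, 0, 0.001], [0, 0, 0]], [0.45, [0, 0, 0.002], [0, 0, 0]], [0.45, [0, 0, 0.003], [0, 0, 0]], [0.45, [0, 0, 0.003], [0, 0, 0]]], clamp_n=22)

```text
clock: 27.6
tool_pos: [0.6074, -0.187, 0.0343]
eef_rot: [-0.103, 0.995, -0.0, 0.0]
contact_force: [-1.5, -0.5, 2.6]
opening: 0.609
finger_force: 22.0
```

Contact with the floor. I release and go to blue.

Converted, 0.0003 m / 0.5 = 0.0006.

Call:
drive_effector(ticks=[[0.45, [0, 0, 0.0006], [0, 0, 0]], [0.65, [0, 0, 0.0006], [0, 0, 0]], [0.75, [0, 0, 0], [0, 0, 0]], [0.85, [0, 0, 0], [0, 0, 0]], [0.85, [0, 0, 0], [0, 0, 0]]], clamp_n=22)

```text
clock: 28.1
tool_pos: [0.6074, -0.1869, 0.0336]
eef_rot: [-0.103, 0.995, 0.0, 0.0]
contact_force: [0.7, -0.4, -0.9]
opening: 0.847
finger_force: 0.0
```

Call:
drive_effector(ticks=[[0.85, [0, 0, -0.02], [0, 0, 0]], [0.85, [0, 0, -0.06], [0, 0, 0]], [0.85, [0, 0, -0.12], [0, 0, 0]], [0.85, [0, 0, -0.2], [0, 0, 0]], [0.85, [0, 0, -0.29], [0, 0, 0]], [0.85, [0, 0, -0.34], [0, 0, 0]], [0.85, [0, 0, -0.36], [0, 0, 0]], [0.85, [0, 0, -0.36], [0, 0, 0]]])

```text
clock: 28.9
tool_pos: [0.6081, -0.1868, 0.2159]
eef_rot: [-0.103, 0.995, -0.001, 0.002]
contact_force: [0.4, 0.3, -0.4]
opening: 0.85
finger_force: 0.0
```

```bash
python3 -c "
from h import *
plan(.6114,.1345,.21,173.8)"
```

```text
shift [-0.069   0.3138  0.0057] rot [-0.001  0.003  0.314] | at [ 0.6081 -0.1868  0.2159] t 28.9 q [ 0.71  0.89 -0.98  1.54  0.79  1.15  1.34]
```

Converted, 0.314 m / 0.5 = 0.628, 0.3 m / 0.5 = 0.6, 0.314 rad / 1.5708 = 0.1999.

Call:
drive_effector(ticks=[[0.85, [-0.018, 0.078, 0], [0, 0, 0.0255]], [0.85, [-0.036, 0.16, 0], [0, 0, 0.0509]], [0.85, [-0.054, 0.24, 0], [0, 0, 0.0764]], [0.85, [-0.072, 0.32, 0], [0, 0, 0.1019]], [0.85, [-0.09, 0.4, 0.002], [0, 0, 0.1273]], [0.85, [-0.106, 0.48, 0.004], [0, 0, 0.1528]], [0.85, [-0.122, 0.55, 0.008], [0, 0, 0.1783]], [0.85, [-0.134, 0.6, 0.012], [0, 0, 0.191]], [0.85, [-0.138, 0.628, 0.012], [0, 0, 0.1999]], [0.85, [-0.138, 0.628, 0.012], [0, 0, 0.1999]]])

```text
clock: 29.9
tool_pos: [0.609, 0.1373, 0.2063]
eef_rot: [0.051, 0.999, 0.0, -0.001]
contact_force: [0.5, -0.0, 0.4]
opening: 0.852
finger_force: 0.0
```

Call:
drive_effector(ticks=[[0.85, [0, 0, 0], [0, 0, 0]], [0.85, [0, 0, 0], [0, 0, 0]], [0.85, [0, 0, 0], [0, 0, 0]]])

```text
clock: 30.2
tool_pos: [0.6107, 0.1327, 0.2072]
eef_rot: [0.055, 0.998, -0.001, -0.0]
contact_force: [0.2, -0.4, -0.0]
opening: 0.85
finger_force: 0.0
```

```bash
python3 - <<'E'
from h import *
P=camera_params('wrist');p,d=snapshot('wrist');W=world('wrist',d,P)
blobs((d>0)&(abs(W[...,2]-.069)<.012),W,300)
plan(.6114,.1345,.034,173.8)
E
```

```text
 px [95. 85.] n 7944 z 0.0609 (array([ 0.5088, -0.0057]), 131, 52, 37.4)
 px [257. 174.] n 7532 z 0.0699 (array([0.6116, 0.1346]), 140, 55, -6.9)
shift [-0.0005  0.0017  0.1734] rot [-0.001 -0.    -0.001] | at [0.6107 0.133  0.2074] t 30.25 q [ 0.16  0.85 -0.87  1.58  0.72  1.06  0.55]
```

The manual's scale: shifts go in shares of 0.5 m and turns go in shares of pi/2 rad. Converting my numbers, 0.173 m / 0.5 = 0.346, 0.167 m / 0.5 = 0.334, 0.01 rad / 1.5708 = 0.0064.

Call:
drive_effector(ticks=[[0.85, [-0.002, 0.004, 0.04], [0, 0, 0.0032]], [0.85, [-0.002, 0.004, 0.09], [0, 0, 0.0064]], [0.85, [-0.002, 0.004, 0.14], [0, 0, 0.0064]], [0.85, [-0.002, 0.004, 0.19], [0, 0, 0.0064]], [0.85, [-0.002, 0.004, 0.24], [0, 0, 0.0064]], [0.85, [-0.002, 0.004, 0.28], [0, 0, 0.0064]], [0.85, [-0.002, 0.004, 0.314], [0, 0, 0.0064]], [0.85, [-0.002, 0.004, 0.334], [0, 0, 0.0064]], [0.85, [-0.002, 0.004, 0.346], [0, 0, 0.0064]], [0.85, [-0.002, 0.004, 0.346], [0, 0, 0.0064]]], clamp_n=22)

```text
clock: 31.25
tool_pos: [0.6118, 0.1364, 0.0344]
eef_rot: [0.059, 0.998, -0.0, -0.0]
contact_force: [0.3, 0.4, -0.4]
opening: 0.849
finger_force: 0.0
```

Call:
drive_effector(ticks=[[0.45, [0, 0, 0], [0, 0, 0]], [0.45, [0, 0, 0], [0, 0, 0]], [0.45, [0, 0, 0], [0, 0, 0]], [0.45, [0, 0, 0], [0, 0, 0]], [0.45, [0, 0, 0], [0, 0, 0]], [0.45, [0, 0, 0], [0, 0, 0]]], clamp_n=22)

```text
clock: 31.85
tool_pos: [0.6123, 0.1365, 0.0355]
eef_rot: [0.059, 0.998, 0.0, 0.001]
contact_force: [-0.4, -1.0, 6.1]
opening: 0.614
finger_force: 22.0
```

Call:
drive_effector(ticks=[[0.45, [0, 0, -0.008], [0, 0, 0]], [0.45, [0, 0, -0.024], [0, 0, 0]], [0.45, [0, 0, -0.05], [0, 0, 0]], [0.45, [0, 0, -0.09], [0, 0, 0]], [0.45, [0, 0, -0.13], [0, 0, 0]], [0.45, [0, 0, -0.17], [0, 0, 0]], [0.45, [0, 0, -0.21], [0, 0, 0]], [0.45, [0, 0, -0.24], [0, 0, 0]], [0.45, [0, 0, -0.26], [0, 0, 0]], [0.45, [0, 0, -0.26], [0, 0, 0]]], clamp_n=22)

```text
clock: 32.85
tool_pos: [0.6125, 0.1369, 0.1666]
eef_rot: [0.059, 0.998, 0.001, 0.001]
contact_force: [0.3, 1.6, -3.2]
opening: 0.612
finger_force: 22.0
```

```bash
python3 -c "
from h import *
plan(.4485,.3222,.165,192.1)"
```

```text
shift [0.1847 0.1647 0.0013] rot [ 0.001  0.003 -0.329] | at [0.6125 0.1369 0.1666] t 32.85 q [ 0.14  0.9  -0.84  1.61  0.77  0.99  0.5 ]
```

Converted, 0.185 m / 0.5 = 0.37, 0.179 m / 0.5 = 0.358, -0.329 rad / 1.5708 = -0.2094.

Call:
drive_effector(ticks=[[0.45, [0.016, 0.014, 0], [0, 0, -0.0064]], [0.45, [0.052, 0.046, 0], [0, 0, -0.0255]], [0.45, [0.098, 0.086, 0], [0, 0, -0.0573]], [0.45, [0.146, 0.13, 0], [0, 0, -0.0828]], [0.45, [0.194, 0.172, 0], [0, 0, -0.1082]], [0.45, [0.24, 0.214, 0], [0, 0, -0.1337]], [0.45, [0.286, 0.254, 0], [0, 0, -0.1655]], [0.45, [0.328, 0.292, 0], [0, 0, -0.191]], [0.45, [0.358, 0.318, 0], [0, 0, -0.2037]], [0.45, [0.37, 0.33, 0], [0, 0, -0.2094]]], clamp_n=22)

```text
clock: 33.85
tool_pos: [0.4444, 0.324, 0.1642]
eef_rot: [-0.108, 0.994, 0.0, -0.001]
contact_force: [-0.4, 0.1, -3.5]
opening: 0.608
finger_force: 22.0
```

Call:
drive_effector(ticks=[[0.45, [0, 0, 0], [0, 0, 0]], [0.45, [0, 0, 0], [0, 0, 0]], [0.45, [0, 0, 0], [0, 0, 0]]], clamp_n=22)

```text
clock: 34.15
tool_pos: [0.4485, 0.3205, 0.1642]
eef_rot: [-0.104, 0.995, -0.001, 0.0]
contact_force: [0.9, 0.2, -3.5]
opening: 0.61
finger_force: 22.0
```

```bash
python3 - <<'E'
from h import *
P=camera_params('wrist');p,d=snapshot('wrist');cv2.imwrite('pics/w7.png',cv2.cvtColor(p,cv2.COLOR_RGB2BGR));W=world('wrist',d,P)
plan(.4485,.3222,.0345,192.1)
m=(d>0)&(W[...,2]>.012)&(W[...,2]<.03);blobs(m,W,100)
E
```

```text
shift [-0.0004  0.0016  0.1298] rot [-0.001 -0.    -0.002] | at [0.4484 0.3207 0.1643] t 34.2 q [-0.21  0.84 -0.89  1.84  0.84  0.89  0.27]
 px [254.  94.] n 891 z 0.0186 (array([0.3709, 0.3031]), 88, 14, -78.1)
 px [499. 208.] n 1230 z 0.024 (array([0.4244, 0.5705]), 118, 8, 8.0)
 px [  4. 216.] n 179 z 0.0186 (array([0.5434, 0.0706]), 27, 12, 2.1)
 px [319. 336.] n 163 z 0.0236 (array([0.6205, 0.4349]), 32, 11, 55.4)
```

View pics/w7.png

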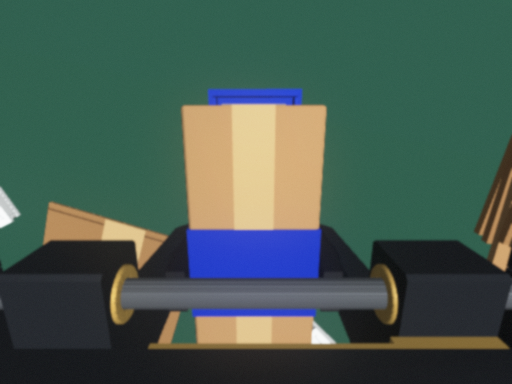

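Blue is centred over its tray, with the tray end at (254,95) on the carton's middle column. I lower it.

Converted, 0.126 m / 0.5 = 0.252, 0.123 m / 0.5 = 0.246.

Call:
drive_effector(ticks=[[0.45, [0, 0, 0.016], [0, 0, 0]], [0.45, [0, 0, 0.05], [0, 0, 0]], [0.45, [0, 0, 0.09], [0, 0, 0]], [0.45, [0, 0, 0.13], [0, 0, 0]], [0.45, [0, 0, 0.17], [0, 0, 0]], [0.45, [0, 0, 0.206], [0, 0, 0]], [0.45, [0, 0, 0.232], [0, 0, 0]], [0.45, [0, 0, 0.246], [0, 0, 0]], [0.45, [0, 0, 0.252], [0, 0, 0]], [0.45, [0, 0, 0.252], [0, 0, 0]]], clamp_n=22)

```text
clock: 35.2
tool_pos: [0.4476, 0.3221, 0.0387]
eef_rot: [-0.105, 0.994, 0.0, 0.0]
contact_force: [-0.5, 0.7, -2.7]
opening: 0.612
finger_force: 22.0
```

Call:
drive_effector(ticks=[[0.45, [0, 0, 0.002], [0, 0, 0]], [0.45, [0, 0, 0.004], [0, 0, 0]], [0.45, [0, 0, 0.006], [0, 0, 0]], [0.45, [0, 0, 0.006], [0, 0, 0]]], clamp_n=22)

```text
clock: 35.6
tool_pos: [0.4476, 0.322, 0.0358]
eef_rot: [-0.105, 0.994, -0.0, 0.0]
contact_force: [-0.1, 1.2, -2.9]
opening: 0.609
finger_force: 22.0
```

Call:
drive_effector(ticks=[[0.45, [0, 0, 0.001], [0, 0, 0]], [0.45, [0, 0, 0.002], [0, 0, 0]], [0.45, [0, 0, 0.003], [0, 0, 0]], [0.45, [0, 0, 0.003], [0, 0, 0]]], clamp_n=22)

```text
clock: 36.0
tool_pos: [0.4475, 0.322, 0.0345]
eef_rot: [-0.105, 0.994, -0.0, 0.0]
contact_force: [-0.6, -1.7, 1.0]
opening: 0.607
finger_force: 22.0
```

Contact. I release, rise, swing clear and check.

Converted, 0.0005 m / 0.5 = 0.001.

Call:
drive_effector(ticks=[[0.45, [0, 0, 0.001], [0, 0, 0]], [0.65, [0, 0, 0.001], [0, 0, 0]], [0.75, [0, 0, 0], [0, 0, 0]], [0.85, [0, 0, 0], [0, 0, 0]], [0.85, [0, 0, 0], [0, 0, 0]]], clamp_n=22)

```text
clock: 36.5
tool_pos: [0.4475, 0.3221, 0.0342]
eef_rot: [-0.105, 0.994, 0.0, 0.0]
contact_force: [0.2, 0.6, 0.3]
opening: 0.85
finger_force: 0.0
```

Call:
drive_effector(ticks=[[0.85, [0, 0, -0.02], [0, 0, 0]], [0.85, [0, 0, -0.06], [0, 0, 0]], [0.85, [0, 0, -0.12], [0, 0, 0]], [0.85, [0, 0, -0.2], [0, 0, 0]], [0.85, [0, 0, -0.29], [0, 0, 0]], [0.85, [0, 0, -0.36], [0, 0, 0]], [0.85, [0, 0, -0.4], [0, 0, 0]], [0.85, [0, 0, -0.4], [0, 0, 0]]])

```text
clock: 37.3
tool_pos: [0.4481, 0.3237, 0.2378]
eef_rot: [-0.105, 0.994, 0.002, 0.002]
contact_force: [-0.0, -1.1, -0.2]
opening: 0.849
finger_force: 0.0
```

Call:
drive_effector(ticks=[[0.85, [0, 0.06, 0], [0, 0, 0]], [0.85, [0, 0.12, 0], [0, 0, 0]], [0.85, [0, 0.18, 0], [0, 0, 0]], [0.85, [0, 0.24, 0], [0, 0, 0]], [0.85, [0, 0.3, 0], [0, 0, 0]], [0.85, [0, 0.34, 0], [0, 0, 0]], [0.85, [0, 0.34, 0], [0, 0, 0]], [0.85, [0, 0.34, 0], [0, 0, 0]]])

```text
clock: 38.1
tool_pos: [0.4116, 0.4874, 0.2331]
eef_rot: [-0.106, 0.994, -0.001, -0.0]
contact_force: [-0.4, 0.1, -0.2]
opening: 0.853
finger_force: 0.0
```

```bash
python3 - <<'E'
from h import *
p,d=snapshot('top');W=world('top',d)
blobs((d>0)&(W[...,2]>.035)&(W[...,2]<.085)&(W[...,0]>.3),W,60)
s,_=snapshot('scene');cv2.imwrite('pics/f.png',cv2.cvtColor(np.vstack([cv2.resize(p[110:300,100:400],(600,380)),cv2.resize(s[130:290,60:460],(600,220))]),cv2.COLOR_RGB2BGR))
plan(.4,.5,.2,190)
E
```

```text
 px [246. 139.] n 464 z 0.0477 (array([ 0.7689, -0.0027]), 108, 104, 1.2)
 px [304. 192.] n 867 z 0.0683 (array([ 0.6044, -0.1869]), 140, 55, 11.3)
 px [243. 222.] n 716 z 0.0604 (array([ 0.5083, -0.0037]), 130, 51, 37.9)
 px [134. 227.] n 433 z 0.068 (array([0.4728, 0.3268]), 86, 56, 11.8)
 px [342. 252.] n 774 z 0.0604 (array([ 0.4225, -0.3066]), 130, 51, -28.5)
 px [ 24. 281.] n 515 z 0.0487 (array([0.3164, 0.6424]), 152, 33, -90.0)
shift [0.0095 0.0159 0.0334] rot [-0.002 -0.     0.035] | at [0.4126 0.4865 0.2335] t 38.2 q [-0.49  0.85 -0.91  1.51  0.71  1.14  0.24]
```

View pics/f.png

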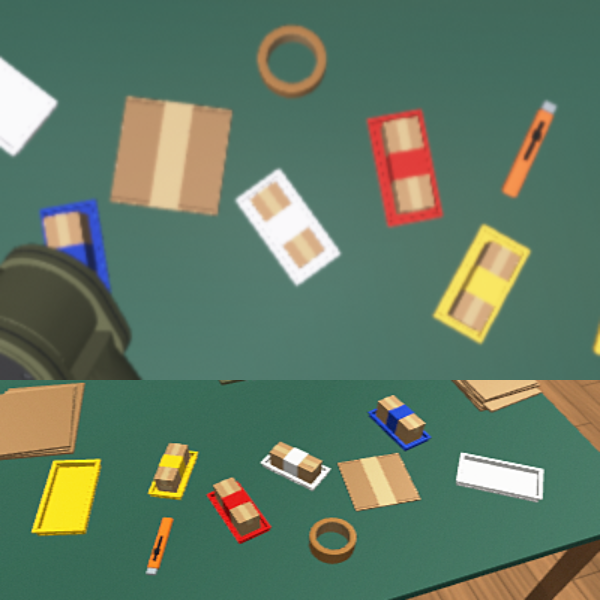

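All four cartons stand upright in their own trays: red (404,167), white (288,227), yellow (482,286) and blue (70,240). Their tops measure 68 mm (large) and 60 mm (small), as expected when fully seated. The tape roll and cutter have not moved.

```bash
python3 -c "
from plant import *
print(finish_job())"
```

```text
the job is handed in; nothing more can be done
None
```

All four cartons are upright and fully down in the trays of their own colours, the tape roll and cutter were left untouched, and the job was handed in at about 38 s.

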